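# Queue the casting flasks for the burnout kiln

## Task

Four plaster-filled casting flasks stand about on the bench. Line them up for loading into the kiln with the tongs: stand one flask upright in the middle of each of the four kiln tiles, in order of size, the largest, which goes in first, on the tile next to the flask tongs and the smallest on the tile farthest from them. The plaster is brittle, so set each flask down gently: never drop one or knock one over.

Things in the scene. Friction and masses are not known exactly. Their poses are not given: they have to be found in the camera images.
- flask_small_center (a point): the smallest of the four casting flasks: an upright plain steel cylinder filled with white plaster that has a small round pouring cup in its top face. Outside diameter 32 mm, height 40 mm, about 0.11 kg. It stands loose on the bench top. The point is the flask's centre, half-way up; its z axis runs up along the cylinder's axis.
- flask_medium_center (a point): the second smallest of the four casting flasks: an upright plain steel cylinder filled with white plaster that has a small round pouring cup in its top face. Outside diameter 42 mm, height 58 mm, about 0.23 kg. It stands loose on the bench top. The point is the flask's centre, half-way up; its z axis runs up along the cylinder's axis.
- flask_large_center (a point): the second largest of the four casting flasks: an upright plain steel cylinder filled with white plaster that has a small round pouring cup in its top face. Outside diameter 52 mm, height 76 mm, about 0.40 kg. It stands loose on the bench top. The point is the flask's centre, half-way up; its z axis runs up along the cylinder's axis.
- flask_extra_large_center (a point): the largest of the four casting flasks: an upright plain steel cylinder filled with white plaster that has a small round pouring cup in its top face. Outside diameter 62 mm, height 94 mm, about 0.62 kg. It stands loose on the bench top. The point is the flask's centre, half-way up; its z axis runs up along the cylinder's axis.
- tile_a: one of four alike beige honeycomb kiln tiles, 75 x 75 x 12 mm, with a grid of small dark holes. They lie, fixed, in a row on the metal sheet about 100 mm apart. Origin: centre of the tile's underside (2 mm above the bench top; its upper face is 14 mm above the bench top); z up, x and y along its edges. The letters say nothing about the place in the row.
- tile_b: one of four alike beige honeycomb kiln tiles, 75 x 75 x 12 mm, with a grid of small dark holes. They lie, fixed, in a row on the metal sheet about 100 mm apart. Origin: centre of the tile's underside (2 mm above the bench top; its upper face is 14 mm above the bench top); z up, x and y along its edges. The letters say nothing about the place in the row.
- tile_c: one of four alike beige honeycomb kiln tiles, 75 x 75 x 12 mm, with a grid of small dark holes. They lie, fixed, in a row on the metal sheet about 100 mm apart. Origin: centre of the tile's underside (2 mm above the bench top; its upper face is 14 mm above the bench top); z up, x and y along its edges. The letters say nothing about the place in the row.
- tile_d: one of four alike beige honeycomb kiln tiles, 75 x 75 x 12 mm, with a grid of small dark holes. They lie, fixed, in a row on the metal sheet about 100 mm apart. Origin: centre of the tile's underside (2 mm above the bench top; its upper face is 14 mm above the bench top); z up, x and y along its edges. The letters say nothing about the place in the row.
- sheet: thin bare metal sheet under the row of tiles, fixed, 100 mm (x) by 460 mm (y) by 2 mm. Origin: centre of its underside, on the bench top; its y axis runs along the row of tiles.
- tongs: flask tongs: dark steel tongs about 245 mm long with wooden grips, lying across a pale firebrick 114 x 64 x 32 mm, together one fixed thing 45 mm high just beyond one end of the row of tiles, left or right (a like brick with a small white melting crucible stands beyond the other end). Origin: centre of the brick's underside, on the bench top.
Things that resemble listed ones, but are neither listed nor needed, are in the scene too. Leave any green or turquoise look-alike of the tile_a alone.

How it is judged (in metres and radians):
At the end, for the whole second after the job is handed in: Counting along the row of tiles from the tongs' end, the flasks stand largest, second largest, second smallest, smallest, one on each tile, each flask's axis within 15 mm of its tile's centre, resting on the tile (height within 5 mm), leaning less than 4.5 degrees, released and at rest (((y of tongs in the frame of sheet above 0.2 m and y of flask_extra_large_center in the frame of sheet between 0.1 and 0.2 m and y of flask_large_center in the frame of sheet between 0 and 0.1 m and y of flask_medium_center in the frame of sheet between -0.1 and 0 m and y of flask_small_center in the frame of sheet between -0.2 and -0.1 m) or (y of tongs in the frame of sheet below -0.2 m and y of flask_extra_large_center in the frame of sheet between -0.2 and -0.1 m and y of flask_large_center in the frame of sheet between -0.1 and 0 m and y of flask_medium_center in the frame of sheet between 0 and 0.1 m and y of flask_small_center in the frame of sheet between 0.1 and 0.2 m)) and (horizontal distance between flask_small_center and tile_a below 0.015 m or horizontal distance between flask_small_center and tile_b below 0.015 m or horizontal distance between flask_small_center and tile_c below 0.015 m or horizontal distance between flask_small_center and tile_d below 0.015 m) and height (world z) of flask_small_center between 0.029 and 0.039 m and angle between each of flask_small_center, flask_medium_center, flask_large_center, flask_extra_large_center's own z axis and vertical below 0.08 rad and linear speed of each of flask_small, flask_medium, flask_large, flask_extra_large below 0.02 m/s and angular speed of each of flask_small, flask_medium, flask_large, flask_extra_large below 0.2 rad/s and (horizontal distance between flask_medium_center and tile_a below 0.015 m or horizontal distance between flask_medium_center and tile_b below 0.015 m or horizontal distance between flask_medium_center and tile_c below 0.015 m or horizontal distance between flask_medium_center and tile_d below 0.015 m) and height (world z) of flask_medium_center between 0.038 and 0.048 m and (horizontal distance between flask_large_center and tile_a below 0.015 m or horizontal distance between flask_large_center and tile_b below 0.015 m or horizontal distance between flask_large_center and tile_c below 0.015 m or horizontal distance between flask_large_center and tile_d below 0.015 m) and height (world z) of flask_large_center between 0.047 and 0.057 m and (horizontal distance between flask_extra_large_center and tile_a below 0.015 m or horizontal distance between flask_extra_large_center and tile_b below 0.015 m or horizontal distance between flask_extra_large_center and tile_c below 0.015 m or horizontal distance between flask_extra_large_center and tile_d below 0.015 m) and height (world z) of flask_extra_large_center between 0.056 and 0.066 m); the robot touches nothing.
It fails at once if a flask is tipped over (leans more than about 30 degrees) (angle between any of flask_small_center, flask_medium_center, flask_large_center, flask_extra_large_center's own z axis and vertical above 0.52 rad).
It fails at once if a flask is dropped (falls free of the fingers, from more than about 12 mm) ((linear speed of flask_small above 0.5 m/s and contact force between the fingers and flask_small below 0.05 N) or (linear speed of flask_medium above 0.5 m/s and contact force between the fingers and flask_medium below 0.05 N) or (linear speed of flask_large above 0.5 m/s and contact force between the fingers and flask_large below 0.05 N) or (linear speed of flask_extra_large above 0.5 m/s and contact force between the fingers and flask_extra_large below 0.05 N)).
It also fails if it takes over 128 s, if anything falls off the work surface, if the arm or the gripper's body presses on something with over 40 N, if the wrist force passes 120 N, or if a joint passes its speed limit or range.

## Robot

A 6-joint arm with a two-finger parallel gripper is mounted at the origin on the work surface. World frame = base frame: x ahead of the robot, y to its left, z up, the work surface at z = 0. Lengths are in m, angles in degrees, forces in N, time in s.
With the tool pointing down it reaches from about 0.35 to 0.875 m from the base axis. Payload 4.2 kg.
Tool frame: the origin (TCP) lies on the centre line of the jaws, within the pads' length; the fingertips stand 22 mm ahead of it and the grasp point (between the pads) lies 3 mm ahead of it (r.tcp_to_tips is the distance from the TCP to the fingertips, in m); z points along the fingers, y is the line along which they close (so a half turn about z gives the same grasp; the last joint's range is limited). The gripper opens to 87 mm and grips with 3 to 60 N. Pads are 19 mm wide; open, the fingers measure 117 mm over their backs; the gripper's body (75 mm by 190 mm) begins 51 mm behind the grasp point.
Start: joints at [-48.782, 22.042, 0.453, 0, -68.411, -14.817], TCP at [0.278, -0.56, 0.245] pointing down, gripper open.
Joint ranges: [-179.83, 179.83], [-69.29, 118.12], [-61.27, 80.66], [-181.25, 117.63], [-171.15, -9.14], [-177.46, 177.46]. Speed limits (degrees/s): [159.86, 159.86, 180, 180, 180, 180].

## Interface

Orientations are given as a 3x3 rotation matrix whose columns are the frame's x, y, z axes.
In Python, from station import r gives the robot as it stands.
- The arm moves only by the tool apply_moves, never from a script. Its argument "plan" is a list of rows, each an object with "grip": the opening, from 0 (shut) to 1 (fully open); "offset": the shift along the tool's x, y, z in cm, a list of three; "spin": the turn about the tool's z in rad. A call has 1 to 5 rows; each row is the pose to reach, as a shift and turn from the pose commanded when the call began, along the tool's axes at that moment; what a row does not reach only later rows make up. A row lasts 1/10 s, in which the tool goes at most 50 mm and 8.59 degrees, less where a joint would pass 70% of its speed; a pose out of reach is approached as far as the arm can. A call with a gripper value outside its range is refused whole. The fingers move at their own pace and stop on an object; the grip force is fixed at half the most. Time passes only in rows, so rows that repeat a pose let the fingers close. It gives the time, the measured TCP pose, the force, the opening and the grip force at its end, in the units of the state.
- r.sense(): the state, without advancing time (a new reading comes with each control period).
- r.capture(name): name is "side" or "top"; returns a dict with "img" (400x640x3 uint8, blue, green, red), "depth" (400x640 float32, m along the optical axis (not along the pixel's ray), 0 where there is no reading), "mtx" (3x3 intrinsics, pixels), "R" (3x3) and "t" (3): a world point X has camera coordinates R X + t. Camera axes: x right, y down, z forward; pixel columns grow to the right and rows downward; lengths in m; the calibration is good to about 2 mm. A picture is of the moment at which its call begins.
- r.finish_job(): hands the job in; it is judged then, once.
The state is a dict: "time_s": time; "joints": joint angles; "joint_velocities": joint speeds; "effort": joint torques, N m; "tcp_pos": TCP position; "ee_rot": TCP orientation; "wrist_force": force on the tool from outside, world axes, zero at the start; "moment": the same for the moment, N m; "gripper_width": opening from 0.0 (shut) to 1.0 (fully open); "gripper_force": force on a finger pad.
Only numpy, scipy, OpenCV 4.12 (cv2) and the standard library are available. Lean on these libraries where they do the work, as an engineer would, in place of code of your own. Each camera call takes 0.05 s, during which the arm holds its last target. There are 200 camera calls.

## Working session

There is one attempt and no reset: what is moved stays moved. The work goes in short steps, Python scripts to look and compute and a tool call to move; the robot and the scene stay as the last step left them, time stands still between calls to the robot, and variables do not carry over. Pictures are saved under pics/ and viewed, at most 14 in all, crops included, and the job is handed in when it is done.

Besides the shell and the picture viewer there is one more tool, called after ">>>" as a command line: name --argument value ..., lists and objects as JSON in quotes. apply_moves: Moves the arm, as the interface text tells. Its arguments: {"type":"object","properties":{"plan":{"type":"array"}},"required":["plan"]}

```bash
mkdir -p pics; python3 - <<'E'
from station import r
import cv2,numpy as np,pickle
for n in("top","side"):
    c=r.capture(n); cv2.imwrite(f"pics/{n}0.png",c["img"]); pickle.dump(c,open(f"{n}0.pkl","wb")); print(n,c["mtx"].tolist(),c["R"].round(3).tolist(),c["t"])
s=r.sense();print(s["time_s"],s["tcp_pos"],np.round(s["ee_rot"],3).tolist(),s["gripper_width"])
E
```

```text
top [[502.17785451729134, 0.0, 319.586278549781], [0.0, 502.17785451729134, 204.8501967244641], [0.0, 0.0, 1.0]] [[0.026, -0.999, 0.019], [-0.998, -0.027, -0.064], [0.065, -0.017, -0.998]] [0.02303863 0.60451226 1.39085076]
side [[362.2107732312977, 0.0, 313.58559031165595], [0.0, 362.2107732312977, 194.21463430402383], [0.0, 0.0, 1.0]] [[-0.961, -0.277, 0.011], [-0.204, 0.678, -0.706], [0.188, -0.681, -0.708]] [0.56079293 0.10681512 1.15191842]
0.1 [ 0.27768714 -0.5593525   0.24359119] [[-0.896, -0.444, -0.001], [-0.444, 0.896, 0.002], [0.0, 0.002, -1.0]] 0.999295502953297
```

View pics/top0.png

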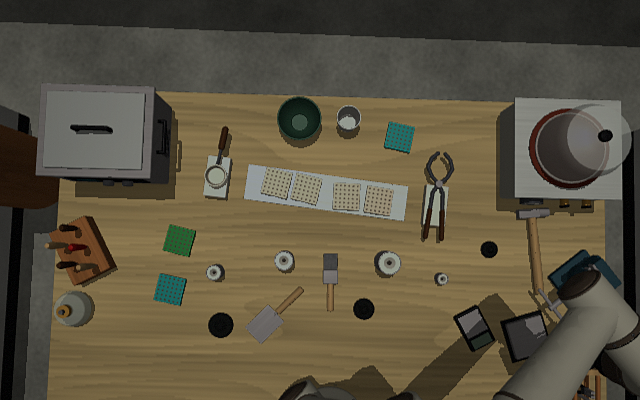

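View pics/side0.png

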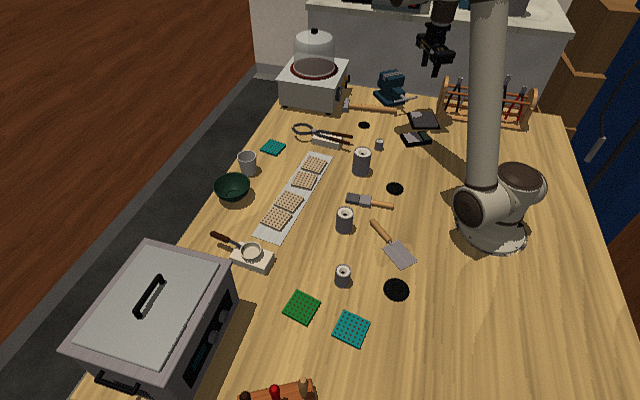

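The top view shows the tongs at (437,195), at the right (-y) end of the row. The tiles are at (277,183), (307,188), (347,197) and (379,200). The flasks are at (388,263), (285,261), (215,272) and (441,279). The green and turquoise squares are look-alikes. Next I'll enlarge the image and measure.

```bash
cat > h.py <<'E'
import numpy as np,cv2
def ray(c,u,v,z):
    """world point of the pixel at height z"""
    d=c["R"].T@np.linalg.solve(c["mtx"],[u,v,1]); o=-c["R"].T@c["t"]
    return o+d*(z-o[2])/d[2]
def pt(c,u,v,k=1):
    u0,v0=int(round(u)),int(round(v)); p=c["depth"][v0-k:v0+k+1,u0-k:u0+k+1]; Z=np.median(p[p>0])
    return c["R"].T@(np.linalg.solve(c["mtx"],[u,v,1])*Z-c["t"])
def proj(c,P):
    q=c["mtx"]@(c["R"]@np.array(P)+c["t"]); return q[:2]/q[2]
def cloud(c):
    v,u=np.mgrid[:400,:640]; Z=c["depth"]
    P=np.stack([u*Z,v*Z,Z],-1)@np.linalg.inv(c["mtx"]).T
    return (P-c["t"])@c["R"]
def circ(p):
    A=np.c_[2*p,np.ones(len(p))]; s=np.linalg.lstsq(A,(p**2).sum(1),rcond=None)[0]
    return s[:2],np.sqrt(s[2]+s[:2]@s[:2])
E
python3 - <<'E'
import pickle,cv2,numpy as np
from h import *
c=pickle.load(open("top0.pkl","rb")); W=cloud(c); Z=W[...,2]
print("bench",np.median(Z[300:330,380:440]), "img depth zero",(c["depth"]==0).sum())
for n,u,v,h in(("XL",388,263,.094),("L",285,261,.076),("M",215,272,.058),("S",441,279,.04)):
    k=18; w=W[v-k:v+k,u-k:u+k].reshape(-1,3); t=w[w[:,2]>w[:,2].max()-.006]; mx=np.percentile(w[:,2],98)
    t=w[abs(w[:,2]-h)<.012][:,:2]; (cx,cy),rr=cv2.minEnclosingCircle((t*1e3).astype(np.float32))
    print(n,"top z",mx.round(4),"n",len(t),"mean",t.mean(0).round(4),"circ",round(cx),round(cy),"r",round(rr,1))
hsv=cv2.cvtColor(c["img"],cv2.COLOR_BGR2HSV)
m=((hsv[...,1]>35)&(hsv[...,2]>60)).astype(np.uint8)
box=np.zeros_like(m);box[160:222,246:406]=1
m=cv2.morphologyEx(m*box,cv2.MORPH_CLOSE,np.ones((3,3)));m=cv2.morphologyEx(m,cv2.MORPH_OPEN,np.ones((5,5)))
for q in cv2.findContours(m,0,2)[0]:
    if cv2.contourArea(q)>200:
        R=cv2.minAreaRect(q);print("tile",np.round(R[0],1),np.round(R[1],1),round(R[2],1),ray(c,*R[0],.014).round(4),"depth z",pt(c,*R[0])[2].round(4))
cv2.imwrite("pics/crop1.png",cv2.resize(c["img"][155:295,200:460],None,fx=3,fy=3,interpolation=2))
E
```

```text
bench 0.0007492219804930483 img depth zero 997
XL top z 0.0966 n 431 mean [ 0.4517 -0.1479] circ 451 -148 r 31.3
L top z 0.079 n 286 mean [0.4502 0.1333] circ 450 133 r 25.9
M top z 0.06 n 189 mean [0.4124 0.3224] circ 412 323 r 21.0
S top z 0.0422 n 116 mean [ 0.4085 -0.3041] circ 409 -305 r 16.6
tile [378.1 200.7] [26.5 26.4] 9.0 [ 0.6202 -0.1262  0.014 ] depth z 0.0167
tile [311. 202.] [ 38. 130.] 90.0 [0.6114 0.0632 0.014 ] depth z 0.0133
tile [306.  188.7] [26.1 26.5] 13.0 [0.6486 0.0784 0.014 ] depth z 0.0143
tile [329.  178.5] [ 37. 152.] 90.0 [0.6794 0.0141 0.014 ] depth z 0.0037
```

View pics/crop1.png

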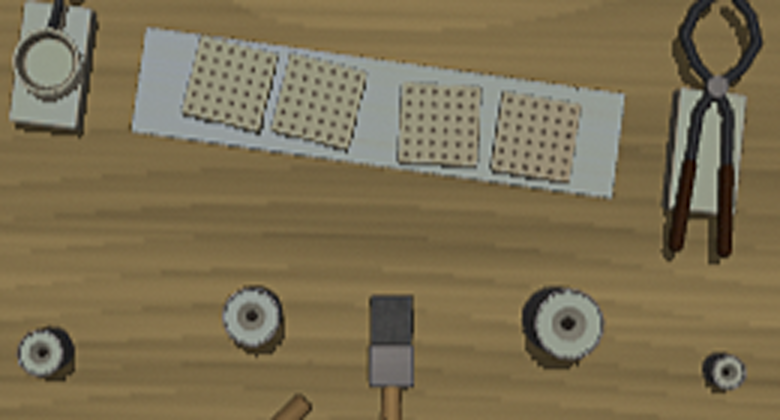

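Measured radii (31.3, 25.9, 21.0, 16.6 mm) and top heights match XL, L, M and S. The crop gives these tile corner sets: T1 (200,37)–(263,132), T2 (288,53)–(350,150), T3 (400,83)–(479,166), T4 (501,91)–(570,181). The tongs are right of T4, so XL→T4, L→T3, M→T2, S→T1.

```bash
python3 - <<'E'
import pickle
from h import *
c=pickle.load(open("top0.pkl","rb"))
T=dict(T1=[(200,37),(279,52),(263,132),(183,117)],T2=[(288,53),(367,70),(350,150),(272,134)],T3=[(400,83),(480,84),(479,166),(397,164)],T4=[(501,91),(581,102),(570,181),(490,171)])
for n,q in T.items():
    P=np.array([ray(c,(u+.5)/3-.5+200,(v+.5)/3-.5+155,.014) for u,v in q])[:,:2]
    print(n,P.mean(0).round(4),"sides",np.linalg.norm(P-np.roll(P,1,0),axis=1).round(3))
for n,u,v,z in(("XL",569,324,.094),("L",251.5,317.5,.076),("M",43.5,353,.058),("S",727,372,.04)):
    print(n,ray(c,(u+.5)/3-.5+200,(v+.5)/3-.5+155,z).round(4))
E
```

```text
T1 [0.6631 0.1612] sides [0.077 0.076 0.077 0.076]
T2 [0.6491 0.0781] sides [0.078 0.076 0.077 0.075]
T3 [ 0.6309 -0.0352] sides [0.077 0.076 0.077 0.077]
T4 [ 0.622  -0.1264] sides [0.076 0.076 0.075 0.076]
XL [ 0.4506 -0.1483  0.094 ]
L [0.4485 0.1324 0.076 ]
M [0.4113 0.3191 0.058 ]
S [ 0.4078 -0.3029  0.04  ]
```

>>> apply_moves --plan '[{"grip": 1, "offset": [-3.4, 2.9, 0], "spin": -0.14}, {"grip": 1, "offset": [-6.8, 5.8, 0], "spin": -0.28}, {"grip": 1, "offset": [-10.2, 8.7, 0], "spin": -0.42}, {"grip": 1, "offset": [-13.6, 11.6, 0], "spin": -0.56}, {"grip": 1, "offset": [-17, 14.6, 0], "spin": -0.7}]'

```text
time_s: 0.6
tcp_pos: [0.3654, -0.3517, 0.2442]
ee_rot: [[-0.394, -0.919, -0.001], [-0.919, 0.394, 0.0], [-0.0, 0.001, -1.0]]
wrist_force: [0.5, 0.2, 0.1]
gripper_width: 0.998
gripper_force: 0.0
```

>>> apply_moves --plan '[{"grip": 1, "offset": [0, 0, 0], "spin": -0.14}, {"grip": 1, "offset": [0, 0, 0], "spin": -0.28}, {"grip": 1, "offset": [0, 0, 0], "spin": -0.411}, {"grip": 1, "offset": [0, 0, 0], "spin": -0.411}, {"grip": 1, "offset": [0, 0, 0], "spin": -0.411}]'

```text
time_s: 1.1
tcp_pos: [0.3651, -0.3533, 0.2443]
ee_rot: [[-0.002, -1.0, -0.001], [-1.0, 0.002, 0.0], [-0.0, 0.001, -1.0]]
wrist_force: [0.2, -0.3, 0.1]
gripper_width: 1.002
gripper_force: 0.0
```

>>> apply_moves --plan '[{"grip": 1, "offset": [-4.2, -1.8, 0], "spin": 0}, {"grip": 1, "offset": [-8.4, -3.6, 0], "spin": 0}, {"grip": 1, "offset": [-12.6, -5.4, 0], "spin": 0}, {"grip": 1, "offset": [-16.8, -7.2, 0], "spin": 0}, {"grip": 1, "offset": [-20.5, -8.6, 0], "spin": 0}]'

```text
time_s: 1.6
tcp_pos: [0.4516, -0.1466, 0.2446]
ee_rot: [[-0.001, -1.0, 0.0], [-1.0, 0.001, 0.0], [-0.0, -0.0, -1.0]]
wrist_force: [0.0, -0.5, -0.8]
gripper_width: 0.999
gripper_force: 0.0
```

>>> apply_moves --plan '[{"grip": 1, "offset": [0, 0, 4], "spin": 0}, {"grip": 1, "offset": [0, 0, 8], "spin": 0}, {"grip": 1, "offset": [0, 0, 8], "spin": 0}, {"grip": 1, "offset": [0, 0, 8], "spin": 0}]'

```text
time_s: 2.0
tcp_pos: [0.4514, -0.1488, 0.165]
ee_rot: [[0.0, -1.0, -0.001], [-1.0, -0.0, -0.001], [0.001, 0.001, -1.0]]
wrist_force: [1.3, -0.8, -0.5]
gripper_width: 1.003
gripper_force: 0.0
```

```bash
python3 - <<'E'
from station import r
from h import *
c=r.capture("side"); s=r.sense(); p=np.array(s["tcp_pos"]); print(p.round(4))
u,v=proj(c,p+[0,0,-.02]).astype(int); print(u,v)
cv2.imwrite("pics/s1.png",cv2.resize(c["img"][v-70:v+70,u-90:u+90],None,fx=4,fy=4,interpolation=2))
E
```

```text
[ 0.4523 -0.1489  0.1661]
363 138
```

View pics/s1.png

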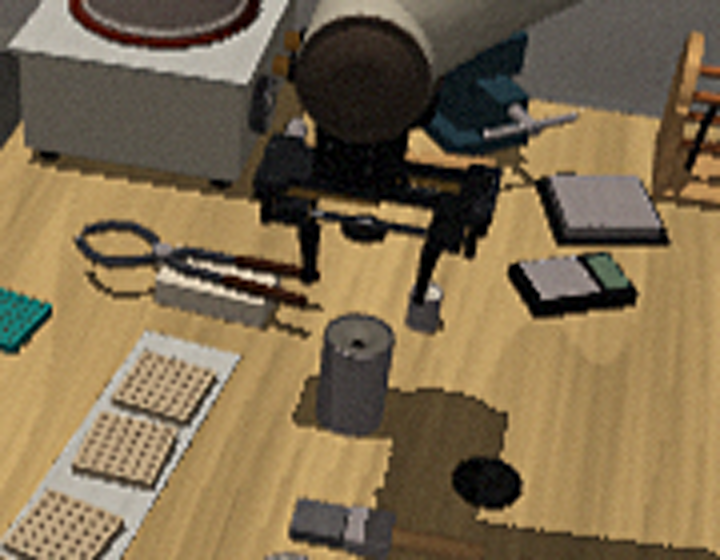

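The view shows the fingertips at (310,275) and (422,300), one on each side of the XL flask's top at (357,335). They're centred, so I'll go down and grip.

>>> apply_moves --plan '[{"grip": 1, "offset": [0, 0, 3], "spin": 0}, {"grip": 1, "offset": [0, 0, 6], "spin": 0}, {"grip": 1, "offset": [0, 0, 8.7], "spin": 0}, {"grip": 1, "offset": [0, 0, 8.7], "spin": 0}, {"grip": 1, "offset": [0, 0, 8.7], "spin": 0}]'

```text
time_s: 2.55
tcp_pos: [0.4527, -0.1488, 0.0793]
ee_rot: [[0.001, -1.0, 0.003], [-1.0, -0.001, -0.001], [0.001, -0.003, -1.0]]
wrist_force: [-0.3, 0.1, 0.6]
gripper_width: 1.001
gripper_force: 0.0
```

>>> apply_moves --plan '[{"grip": 0.9, "offset": [0, 0, 0], "spin": 0}, {"grip": 0.8, "offset": [0, 0, 0], "spin": 0}, {"grip": 0.7, "offset": [0, 0, 0], "spin": 0}, {"grip": 0.6, "offset": [0, 0, 0], "spin": 0}, {"grip": 0.5, "offset": [0, 0, 0], "spin": 0}]'

```text
time_s: 3.05
tcp_pos: [0.4496, -0.1484, 0.078]
ee_rot: [[0.001, -1.0, -0.003], [-1.0, -0.001, -0.0], [0.0, 0.003, -1.0]]
wrist_force: [-4.4, 0.3, 5.9]
gripper_width: 0.709
gripper_force: 30.0
```

>>> apply_moves --plan '[{"grip": 0.5, "offset": [0, 0, 0], "spin": 0}, {"grip": 0.5, "offset": [0, 0, 0], "spin": 0}, {"grip": 0.5, "offset": [0, 0, -0.5], "spin": 0}, {"grip": 0.5, "offset": [0, 0, -1], "spin": 0}, {"grip": 0.5, "offset": [0, 0, -1], "spin": 0}]'

```text
time_s: 3.55
tcp_pos: [0.4513, -0.1483, 0.0877]
ee_rot: [[0.001, -1.0, 0.001], [-1.0, -0.001, 0.0], [-0.0, -0.001, -1.0]]
wrist_force: [-0.1, -0.3, -7.4]
gripper_width: 0.707
gripper_force: 30.0
```

>>> apply_moves --plan '[{"grip": 0.5, "offset": [0, 0, -2], "spin": 0}, {"grip": 0.5, "offset": [0, 0, -4], "spin": 0}, {"grip": 0.5, "offset": [-0.2, -1.5, -5], "spin": 0}, {"grip": 0.5, "offset": [-0.5, -3.5, -5], "spin": 0}, {"grip": 0.5, "offset": [-0.8, -6, -5], "spin": 0}]'

```text
time_s: 4.05
tcp_pos: [0.5106, -0.14, 0.1374]
ee_rot: [[0.0, -1.0, -0.001], [-1.0, -0.0, 0.001], [-0.001, 0.001, -1.0]]
wrist_force: [0.1, 0.1, -6.7]
gripper_width: 0.701
gripper_force: 30.0
```

>>> apply_moves --plan '[{"grip": 0.5, "offset": [-0.3, -2.5, 0], "spin": 0}, {"grip": 0.5, "offset": [-0.6, -5, 0], "spin": 0}, {"grip": 0.5, "offset": [-0.9, -7.5, 0], "spin": 0}, {"grip": 0.5, "offset": [-1.2, -9.5, 0], "spin": 0}, {"grip": 0.5, "offset": [-1.4, -11.1, 0], "spin": 0}]'

```text
time_s: 4.55
tcp_pos: [0.6226, -0.1257, 0.1358]
ee_rot: [[0.001, -1.0, -0.002], [-1.0, -0.001, 0.001], [-0.001, 0.002, -1.0]]
wrist_force: [-0.4, 0.3, -6.3]
gripper_width: 0.703
gripper_force: 30.0
```

>>> apply_moves --plan '[{"grip": 0.5, "offset": [0, 0, 1], "spin": 0}, {"grip": 0.5, "offset": [0, 0, 2], "spin": 0}, {"grip": 0.5, "offset": [0, 0, 3], "spin": 0}, {"grip": 0.5, "offset": [0, 0, 3.5], "spin": 0}, {"grip": 0.5, "offset": [0, 0, 3.5], "spin": 0}]'

```text
time_s: 5.05
tcp_pos: [0.6207, -0.1263, 0.1011]
ee_rot: [[0.001, -1.0, -0.003], [-1.0, -0.001, 0.0], [-0.0, 0.003, -1.0]]
wrist_force: [-0.4, -0.6, -6.0]
gripper_width: 0.706
gripper_force: 30.0
```

```bash
python3 - <<'E'
from station import r
from h import *
c=r.capture("side"); s=r.sense(); p=np.array(s["tcp_pos"]); print(p.round(4),s["gripper_force"])
u,v=proj(c,p+[0,0,-.05]).astype(int); print(u,v)
cv2.imwrite("pics/s2.png",cv2.resize(c["img"][v-60:v+60,u-70:u+70],None,fx=5,fy=5,interpolation=2))
E
```

```text
[ 0.6215 -0.1263  0.1021] 29.996879012323916
313 155
```

View pics/s2.png

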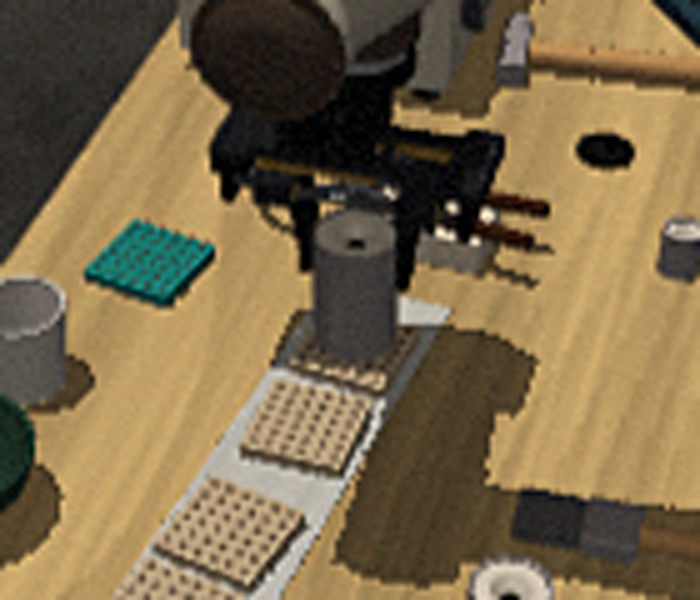

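The XL flask hangs upright at (355,290), over T4's centre with a small gap. I'll lower it gently.

>>> apply_moves --plan '[{"grip": 0.5, "offset": [0, 0, 0.3], "spin": 0}, {"grip": 0.5, "offset": [0, 0, 0.6], "spin": 0}, {"grip": 0.5, "offset": [0, 0, 0.8], "spin": 0}, {"grip": 0.5, "offset": [0, 0, 0.9], "spin": 0}, {"grip": 0.5, "offset": [0, 0, 0.9], "spin": 0}]'

```text
time_s: 5.6
tcp_pos: [0.6219, -0.1262, 0.0934]
ee_rot: [[0.001, -1.0, -0.0], [-1.0, -0.001, 0.0], [-0.0, 0.0, -1.0]]
wrist_force: [-0.6, 0.0, -7.0]
gripper_width: 0.703
gripper_force: 30.0
```

>>> apply_moves --plan '[{"grip": 0.5, "offset": [0, 0, 0.1], "spin": 0}, {"grip": 0.5, "offset": [0, 0, 0.15], "spin": 0}, {"grip": 0.5, "offset": [0, 0, 0.15], "spin": 0}]'

```text
time_s: 5.9
tcp_pos: [0.6222, -0.1262, 0.0922]
ee_rot: [[0.001, -1.0, 0.0], [-1.0, -0.001, -0.0], [0.0, -0.0, -1.0]]
wrist_force: [0.2, -0.8, -7.0]
gripper_width: 0.705
gripper_force: 30.0
```

>>> apply_moves --plan '[{"grip": 0.5, "offset": [0, 0, 0.1], "spin": 0}, {"grip": 0.5, "offset": [0, 0, 0.15], "spin": 0}, {"grip": 0.5, "offset": [0, 0, 0.15], "spin": 0}]'

```text
time_s: 6.2
tcp_pos: [0.6222, -0.1262, 0.0921]
ee_rot: [[0.002, -1.0, 0.001], [-1.0, -0.002, -0.0], [0.0, -0.001, -1.0]]
wrist_force: [-3.5, 1.2, 4.8]
gripper_width: 0.704
gripper_force: 30.0
```

It's touching the tile. I'll release, rise, and go to the L flask.

>>> apply_moves --plan '[{"grip": 0.75, "offset": [0, 0, 0], "spin": 0}, {"grip": 0.85, "offset": [0, 0, 0], "spin": 0}, {"grip": 1, "offset": [0, 0, 0], "spin": 0}, {"grip": 1, "offset": [0, 0, 0], "spin": 0}, {"grip": 1, "offset": [0, 0, -1], "spin": 0}]'

```text
time_s: 6.7
tcp_pos: [0.6212, -0.1262, 0.0993]
ee_rot: [[0.001, -1.0, -0.003], [-1.0, -0.001, 0.0], [-0.0, 0.003, -1.0]]
wrist_force: [-0.8, -0.3, -0.6]
gripper_width: 0.973
gripper_force: 0.0
```

>>> apply_moves --plan '[{"grip": 1, "offset": [0, 0, -3], "spin": 0}, {"grip": 1, "offset": [0, 0, -6], "spin": 0}, {"grip": 1, "offset": [0, 0, -9], "spin": 0}, {"grip": 1, "offset": [0, 0, -11], "spin": 0}, {"grip": 1, "offset": [0, 0, -11], "spin": 0}]'

```text
time_s: 7.2
tcp_pos: [0.6242, -0.1264, 0.2154]
ee_rot: [[0.002, -1.0, 0.009], [-1.0, -0.002, -0.001], [0.001, -0.009, -1.0]]
wrist_force: [0.9, -0.6, -0.1]
gripper_width: 0.999
gripper_force: 0.0
```

>>> apply_moves --plan '[{"grip": 1, "offset": [-3, 2, 0], "spin": 0}, {"grip": 1, "offset": [-6.5, 4.5, 0], "spin": 0}, {"grip": 1, "offset": [-10, 7, 0], "spin": 0}, {"grip": 1, "offset": [-13.5, 9.3, 0], "spin": 0}, {"grip": 1, "offset": [-16.5, 11.3, 0], "spin": 0}]'

```text
time_s: 7.7
tcp_pos: [0.5072, 0.0399, 0.21]
ee_rot: [[0.001, -1.0, -0.001], [-1.0, -0.001, -0.0], [0.0, 0.001, -1.0]]
wrist_force: [-0.1, -0.3, 0.1]
gripper_width: 1.001
gripper_force: 0.0
```

>>> apply_moves --plan '[{"grip": 1, "offset": [-3.5, 2.2, 0], "spin": 0}, {"grip": 1, "offset": [-7, 4.4, 0], "spin": 0}, {"grip": 1, "offset": [-9.4, 5.9, 0], "spin": 0}, {"grip": 1, "offset": [-9.4, 5.9, 0], "spin": 0}, {"grip": 1, "offset": [-9.4, 5.9, 0], "spin": 0}]'

```text
time_s: 8.2
tcp_pos: [0.4494, 0.133, 0.2103]
ee_rot: [[0.003, -1.0, -0.0], [-1.0, -0.003, -0.0], [0.0, 0.0, -1.0]]
wrist_force: [-0.3, 0.2, 0.3]
gripper_width: 0.999
gripper_force: 0.0
```

>>> apply_moves --plan '[{"grip": 1, "offset": [0, 0, 4], "spin": 0}, {"grip": 1, "offset": [0, 0, 8], "spin": 0}, {"grip": 1, "offset": [0, 0, 11], "spin": 0}, {"grip": 1, "offset": [0, 0, 13.5], "spin": 0}, {"grip": 1, "offset": [0, 0, 14.6], "spin": 0}]'

```text
time_s: 8.7
tcp_pos: [0.449, 0.1309, 0.0621]
ee_rot: [[-0.001, -1.0, -0.004], [-1.0, 0.001, -0.003], [0.003, 0.004, -1.0]]
wrist_force: [-0.4, 0.4, 1.0]
gripper_width: 1.0
gripper_force: 0.0
```

>>> apply_moves --plan '[{"grip": 0.9, "offset": [0, 0, 0], "spin": 0}, {"grip": 0.75, "offset": [0, 0, 0], "spin": 0}, {"grip": 0.6, "offset": [0, 0, 0], "spin": 0}, {"grip": 0.5, "offset": [0, 0, 0], "spin": 0}, {"grip": 0.4, "offset": [0, 0, 0], "spin": 0}]'

```text
time_s: 9.2
tcp_pos: [0.45, 0.1329, 0.0654]
ee_rot: [[0.001, -1.0, 0.001], [-1.0, -0.001, 0.001], [-0.001, -0.001, -1.0]]
wrist_force: [-3.5, 0.4, 2.5]
gripper_width: 0.631
gripper_force: 2.0
```

>>> apply_moves --plan '[{"grip": 0.4, "offset": [0, 0, 0], "spin": 0}, {"grip": 0.4, "offset": [0, 0, 0], "spin": 0}, {"grip": 0.4, "offset": [0, 0, -0.5], "spin": 0}, {"grip": 0.4, "offset": [0, 0, -1], "spin": 0}, {"grip": 0.4, "offset": [0, 0, -1], "spin": 0}]'

```text
time_s: 9.7
tcp_pos: [0.4502, 0.1329, 0.0751]
ee_rot: [[0.001, -1.0, 0.001], [-1.0, -0.001, 0.001], [-0.001, -0.001, -1.0]]
wrist_force: [-0.1, 0.4, -3.5]
gripper_width: 0.591
gripper_force: 30.0
```

>>> apply_moves --plan '[{"grip": 0.4, "offset": [0, 0, -2], "spin": 0}, {"grip": 0.4, "offset": [0, 0, -4], "spin": 0}, {"grip": 0.4, "offset": [1.5, -1.6, -5], "spin": 0}, {"grip": 0.4, "offset": [3.5, -3.8, -5], "spin": 0}, {"grip": 0.4, "offset": [5.6, -6.1, -5], "spin": 0}]'

```text
time_s: 10.2
tcp_pos: [0.5114, 0.0764, 0.1249]
ee_rot: [[0.002, -1.0, 0.001], [-1.0, -0.002, 0.001], [-0.001, -0.001, -1.0]]
wrist_force: [0.2, 1.3, -5.0]
gripper_width: 0.587
gripper_force: 30.0
```

>>> apply_moves --plan '[{"grip": 0.4, "offset": [2.5, -2.7, 0], "spin": 0}, {"grip": 0.4, "offset": [5, -5.4, 0], "spin": 0}, {"grip": 0.4, "offset": [7.5, -8.1, 0], "spin": 0}, {"grip": 0.4, "offset": [9.7, -10.4, 0], "spin": 0}, {"grip": 0.4, "offset": [11.2, -12, 0], "spin": 0}]'

```text
time_s: 10.7
tcp_pos: [0.632, -0.0369, 0.1234]
ee_rot: [[-0.001, -1.0, -0.001], [-1.0, 0.001, -0.0], [0.0, 0.001, -1.0]]
wrist_force: [-0.4, 0.0, -4.2]
gripper_width: 0.593
gripper_force: 30.0
```

>>> apply_moves --plan '[{"grip": 0.4, "offset": [0, 0, 1], "spin": 0}, {"grip": 0.4, "offset": [0, 0, 2], "spin": 0}, {"grip": 0.4, "offset": [0, 0, 3], "spin": 0}, {"grip": 0.4, "offset": [0, 0, 3.8], "spin": 0}, {"grip": 0.4, "offset": [0, 0, 3.8], "spin": 0}]'

```text
time_s: 11.2
tcp_pos: [0.6294, -0.0346, 0.0847]
ee_rot: [[0.002, -1.0, -0.004], [-1.0, -0.002, -0.0], [0.0, 0.004, -1.0]]
wrist_force: [0.4, 0.1, -4.0]
gripper_width: 0.587
gripper_force: 30.0
```

```bash
python3 - <<'E'
from station import r
from h import *
c=r.capture("side"); s=r.sense(); p=np.array(s["tcp_pos"]); print(p.round(4),s["gripper_force"])
u,v=proj(c,p+[0,0,-.05]).astype(int); print(u,v)
cv2.imwrite("pics/s3.png",cv2.resize(c["img"][v-60:v+60,u-70:u+70],None,fx=5,fy=5,interpolation=2))
E
```

```text
[ 0.6302 -0.0347  0.0857] 30.000007948838174
303 174
```

View pics/s3.png

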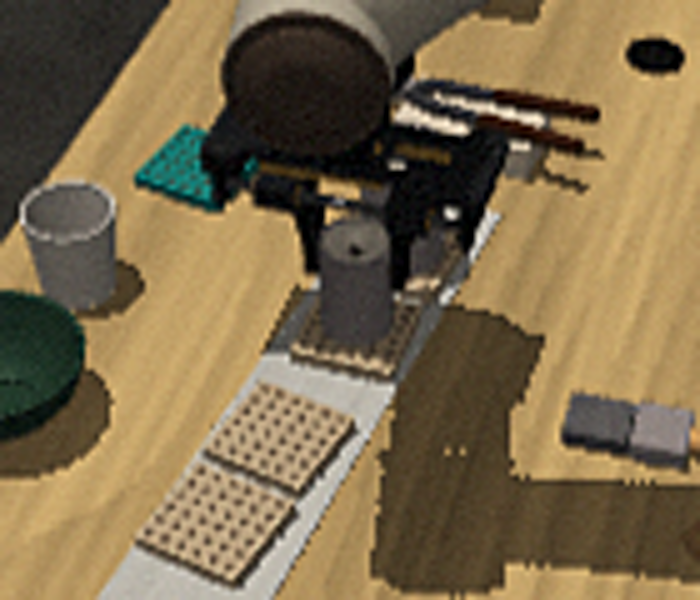

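The L flask at (355,285) is upright and over T3. I'll lower it; contact should come at a TCP height of about 0.078.

>>> apply_moves --plan '[{"grip": 0.4, "offset": [0, 0, 0.2], "spin": 0}, {"grip": 0.4, "offset": [0, 0, 0.4], "spin": 0}, {"grip": 0.4, "offset": [0, 0, 0.6], "spin": 0}, {"grip": 0.4, "offset": [0, 0, 0.7], "spin": 0}, {"grip": 0.4, "offset": [0, 0, 0.7], "spin": 0}]'

```text
time_s: 11.75
tcp_pos: [0.6309, -0.0352, 0.0794]
ee_rot: [[0.001, -1.0, -0.0], [-1.0, -0.001, 0.0], [-0.0, 0.0, -1.0]]
wrist_force: [-0.2, 0.4, -4.5]
gripper_width: 0.592
gripper_force: 30.0
```

>>> apply_moves --plan '[{"grip": 0.4, "offset": [0, 0, 0.1], "spin": 0}, {"grip": 0.4, "offset": [0, 0, 0.1], "spin": 0}]'

```text
time_s: 11.95
tcp_pos: [0.6311, -0.0352, 0.0792]
ee_rot: [[0.001, -1.0, 0.0], [-1.0, -0.001, -0.0], [0.0, -0.0, -1.0]]
wrist_force: [-1.5, 0.6, -0.7]
gripper_width: 0.592
gripper_force: 30.0
```

>>> apply_moves --plan '[{"grip": 0.4, "offset": [0, 0, 0.1], "spin": 0}, {"grip": 0.62, "offset": [0, 0, 0.1], "spin": 0}, {"grip": 0.72, "offset": [0, 0, 0.1], "spin": 0}, {"grip": 0.9, "offset": [0, 0, 0.1], "spin": 0}, {"grip": 1, "offset": [0, 0, 0.1], "spin": 0}]'

```text
time_s: 12.45
tcp_pos: [0.6313, -0.0352, 0.0776]
ee_rot: [[0.001, -1.0, 0.001], [-1.0, -0.001, 0.0], [-0.0, -0.001, -1.0]]
wrist_force: [0.4, -0.2, 0.9]
gripper_width: 0.809
gripper_force: 0.0
```

>>> apply_moves --plan '[{"grip": 1, "offset": [0, 0, -1], "spin": 0}, {"grip": 1, "offset": [0, 0, -4], "spin": 0}, {"grip": 1, "offset": [0, 0, -8], "spin": 0}, {"grip": 1, "offset": [0, 0, -11], "spin": 0}, {"grip": 1, "offset": [0, 0, -12], "spin": 0}]'

```text
time_s: 12.95
tcp_pos: [0.633, -0.0351, 0.2027]
ee_rot: [[0.002, -1.0, 0.009], [-1.0, -0.002, 0.0], [-0.0, -0.009, -1.0]]
wrist_force: [0.5, 0.2, 0.6]
gripper_width: 0.996
gripper_force: 0.0
```

>>> apply_moves --plan '[{"grip": 1, "offset": [-3.5, 2.2, 0], "spin": 0}, {"grip": 1, "offset": [-7, 4.4, 0], "spin": 0}, {"grip": 1, "offset": [-10.6, 6.6, 0], "spin": 0}, {"grip": 1, "offset": [-14.4, 8.8, 0], "spin": 0}, {"grip": 1, "offset": [-18, 11, 0], "spin": 0}]'

```text
time_s: 13.45
tcp_pos: [0.5194, 0.1459, 0.1972]
ee_rot: [[0.001, -1.0, -0.001], [-1.0, -0.001, -0.0], [0.0, 0.001, -1.0]]
wrist_force: [1.6, 0.1, -0.5]
gripper_width: 0.998
gripper_force: 0.0
```

>>> apply_moves --plan '[{"grip": 1, "offset": [-4, 2.5, 0], "spin": 0}, {"grip": 1, "offset": [-8, 5, 0], "spin": 0}, {"grip": 1, "offset": [-12, 7.5, 0], "spin": 0}, {"grip": 1, "offset": [-15.5, 9.6, 0], "spin": 0}, {"grip": 1, "offset": [-17.6, 10.9, 0], "spin": 0}]'

```text
time_s: 13.95
tcp_pos: [0.4098, 0.3226, 0.1973]
ee_rot: [[0.003, -1.0, -0.0], [-1.0, -0.003, -0.0], [0.0, 0.0, -1.0]]
wrist_force: [-0.8, 0.2, -0.3]
gripper_width: 0.999
gripper_force: 0.0
```

```bash
python3 - <<'E'
from station import r
from h import *
s=r.sense();print(np.round(s["tcp_pos"],4))
for n in("top","side"):
    c=r.capture(n); 
    if n=="top": cv2.imwrite("pics/t4.png",cv2.resize(c["img"][155:295,200:460],None,fx=3,fy=3,interpolation=2))
    else: cv2.imwrite("pics/s4.png",cv2.resize(c["img"][130:310,240:400],None,fx=3,fy=3,interpolation=2))
E
```

```text
[0.4098 0.3226 0.1973]
```

View pics/t4.png

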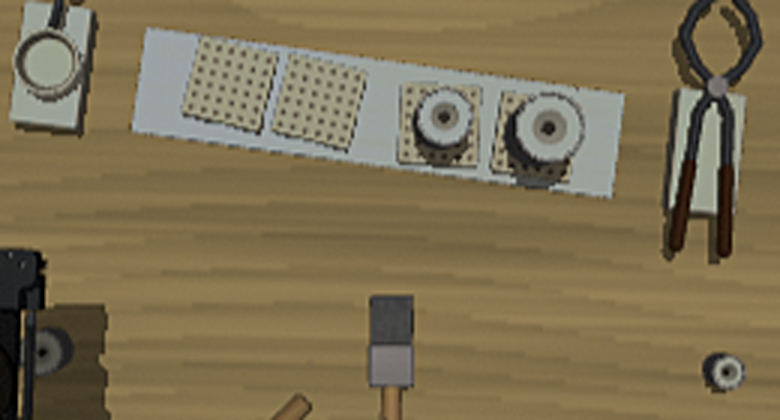

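View pics/s4.png

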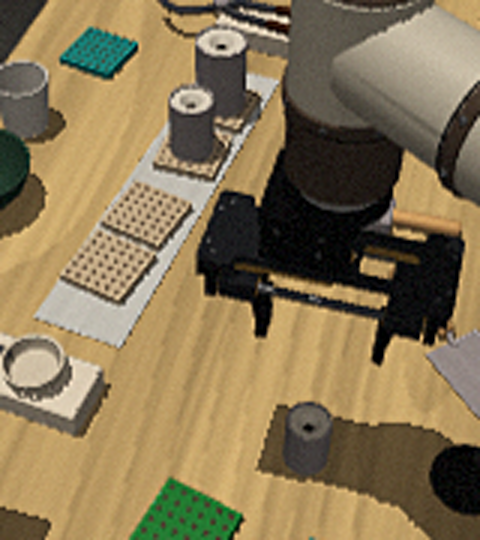

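L and XL stand upright on T3 and T4: L's cup is at (443,117) and XL's at (548,128), offset from the tiles only by their height. The gripper is above M. The scraper blade at the right edge of the side view lies flat on the bench, below the fingertips' path. Now M.

>>> apply_moves --plan '[{"grip": 1, "offset": [0, 0, 4], "spin": 0}, {"grip": 1, "offset": [0, 0, 8], "spin": 0}, {"grip": 1, "offset": [0, 0, 11], "spin": 0}, {"grip": 1, "offset": [0, 0, 13.5], "spin": 0}, {"grip": 1, "offset": [0, 0, 14.9], "spin": 0}]'

```text
time_s: 14.55
tcp_pos: [0.411, 0.3185, 0.0461]
ee_rot: [[-0.001, -1.0, -0.003], [-1.0, 0.001, -0.004], [0.004, 0.003, -1.0]]
wrist_force: [-1.1, -0.6, 0.9]
gripper_width: 1.002
gripper_force: 0.0
```

>>> apply_moves --plan '[{"grip": 0.9, "offset": [0, 0, 0], "spin": 0}, {"grip": 0.75, "offset": [0, 0, 0], "spin": 0}, {"grip": 0.6, "offset": [0, 0, 0], "spin": 0}, {"grip": 0.45, "offset": [0, 0, 0], "spin": 0}, {"grip": 0.3, "offset": [0, 0, 0], "spin": 0}]'

```text
time_s: 15.05
tcp_pos: [0.4119, 0.321, 0.0494]
ee_rot: [[0.001, -1.0, 0.001], [-1.0, -0.001, 0.001], [-0.001, -0.001, -1.0]]
wrist_force: [0.4, -0.0, -0.6]
gripper_width: 0.632
gripper_force: 0.0
```

>>> apply_moves --plan '[{"grip": 0.3, "offset": [0, 0, 0], "spin": 0}, {"grip": 0.3, "offset": [0, 0, 0], "spin": 0}, {"grip": 0.3, "offset": [0, 0, -0.5], "spin": 0}, {"grip": 0.3, "offset": [0, 0, -1], "spin": 0}, {"grip": 0.3, "offset": [0, 0, -1], "spin": 0}]'

```text
time_s: 15.55
tcp_pos: [0.4119, 0.321, 0.0593]
ee_rot: [[0.001, -1.0, 0.001], [-1.0, -0.001, 0.001], [-0.001, -0.001, -1.0]]
wrist_force: [0.5, 0.8, -2.4]
gripper_width: 0.476
gripper_force: 30.0
```

>>> apply_moves --plan '[{"grip": 0.3, "offset": [0, 0, -2], "spin": 0}, {"grip": 0.3, "offset": [0, 0, -4], "spin": 0}, {"grip": 0.3, "offset": [1.5, -1.5, -5], "spin": 0}, {"grip": 0.3, "offset": [3.8, -3.7, -5], "spin": 0}, {"grip": 0.3, "offset": [6.3, -6.2, -5], "spin": 0}]'

```text
time_s: 16.05
tcp_pos: [0.474, 0.2575, 0.1091]
ee_rot: [[0.003, -1.0, 0.001], [-1.0, -0.003, 0.001], [-0.001, -0.001, -1.0]]
wrist_force: [0.4, 1.0, -2.2]
gripper_width: 0.48
gripper_force: 30.0
```

>>> apply_moves --plan '[{"grip": 0.3, "offset": [2.5, -2.4, 0], "spin": 0}, {"grip": 0.3, "offset": [5, -4.8, 0], "spin": 0}, {"grip": 0.3, "offset": [7.5, -7.2, 0], "spin": 0}, {"grip": 0.3, "offset": [10, -9.7, 0], "spin": 0}, {"grip": 0.3, "offset": [12.5, -12.2, 0], "spin": 0}]'

```text
time_s: 16.55
tcp_pos: [0.5964, 0.1316, 0.1083]
ee_rot: [[0.001, -1.0, -0.001], [-1.0, -0.001, -0.0], [0.0, 0.001, -1.0]]
wrist_force: [0.3, 1.8, -1.4]
gripper_width: 0.475
gripper_force: 30.0
```

>>> apply_moves --plan '[{"grip": 0.3, "offset": [2.5, -2.4, 0], "spin": 0}, {"grip": 0.3, "offset": [4.5, -4.3, 0], "spin": 0}, {"grip": 0.3, "offset": [5.5, -5.3, 0.5], "spin": 0}, {"grip": 0.3, "offset": [5.5, -5.3, 1.5], "spin": 0}, {"grip": 0.3, "offset": [5.5, -5.3, 2.5], "spin": 0}]'

```text
time_s: 17.05
tcp_pos: [0.6478, 0.0781, 0.0822]
ee_rot: [[0.0, -1.0, -0.002], [-1.0, -0.0, 0.0], [-0.0, 0.002, -1.0]]
wrist_force: [-0.6, 0.3, -2.4]
gripper_width: 0.473
gripper_force: 30.0
```

>>> apply_moves --plan '[{"grip": 0.3, "offset": [0, 0, 0.6], "spin": 0}, {"grip": 0.3, "offset": [0, 0, 1.2], "spin": 0}, {"grip": 0.3, "offset": [0, 0, 1.4], "spin": 0}, {"grip": 0.3, "offset": [0, 0, 1.4], "spin": 0}]'

```text
time_s: 17.45
tcp_pos: [0.6485, 0.0784, 0.0693]
ee_rot: [[0.002, -1.0, -0.0], [-1.0, -0.002, -0.0], [0.0, 0.0, -1.0]]
wrist_force: [-0.6, -0.6, -2.1]
gripper_width: 0.477
gripper_force: 30.0
```

```bash
python3 - <<'E'
from station import r
from h import *
c=r.capture("side"); s=r.sense(); p=np.array(s["tcp_pos"]); print(p.round(4),s["gripper_force"])
u,v=proj(c,p+[0,0,-.04]).astype(int); print(u,v)
cv2.imwrite("pics/s5.png",cv2.resize(c["img"][v-50:v+50,u-60:u+60],None,fx=5,fy=5,interpolation=2))
E
```

```text
[0.6488 0.0783 0.0697] 29.999786345288157
288 196
```

View pics/s5.png

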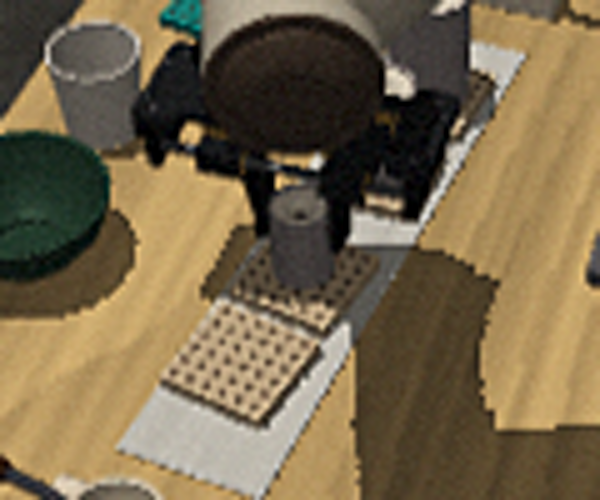

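M is upright at (302,240) over T2, nearly down.

>>> apply_moves --plan '[{"grip": 0.3, "offset": [0, 0, 0.2], "spin": 0}, {"grip": 0.3, "offset": [0, 0, 0.4], "spin": 0}, {"grip": 0.3, "offset": [0, 0, 0.5], "spin": 0}, {"grip": 0.3, "offset": [0, 0, 0.5], "spin": 0}]'

```text
time_s: 17.9
tcp_pos: [0.6488, 0.0778, 0.0644]
ee_rot: [[0.001, -1.0, -0.0], [-1.0, -0.001, -0.0], [0.0, 0.0, -1.0]]
wrist_force: [-0.2, -0.1, -1.9]
gripper_width: 0.473
gripper_force: 30.0
```

>>> apply_moves --plan '[{"grip": 0.3, "offset": [0, 0, 0.1], "spin": 0}, {"grip": 0.3, "offset": [0, 0, 0.1], "spin": 0}]'

```text
time_s: 18.1
tcp_pos: [0.6488, 0.0778, 0.0634]
ee_rot: [[0.001, -1.0, -0.0], [-1.0, -0.001, -0.0], [0.0, 0.0, -1.0]]
wrist_force: [0.3, -0.1, -0.6]
gripper_width: 0.476
gripper_force: 30.0
```

>>> apply_moves --plan '[{"grip": 0.3, "offset": [0, 0, 0.1], "spin": 0}, {"grip": 0.5, "offset": [0, 0, 0.1], "spin": 0}, {"grip": 0.62, "offset": [0, 0, 0.1], "spin": 0}, {"grip": 0.8, "offset": [0, 0, 0.1], "spin": 0}, {"grip": 1, "offset": [0, 0, 0.1], "spin": 0}]'

```text
time_s: 18.6
tcp_pos: [0.649, 0.0779, 0.0627]
ee_rot: [[0.001, -1.0, 0.0], [-1.0, -0.001, 0.0], [-0.0, -0.0, -1.0]]
wrist_force: [-0.1, 0.1, 0.1]
gripper_width: 0.688
gripper_force: 0.0
```

>>> apply_moves --plan '[{"grip": 1, "offset": [0, 0, 0], "spin": 0}, {"grip": 1, "offset": [0, 0, -3], "spin": 0}, {"grip": 1, "offset": [0, 0, -7], "spin": 0}, {"grip": 1, "offset": [0, 0, -11], "spin": 0}, {"grip": 1, "offset": [0, 0, -14.5], "spin": 0}]'

```text
time_s: 19.1
tcp_pos: [0.6491, 0.0778, 0.2098]
ee_rot: [[0.001, -1.0, 0.002], [-1.0, -0.001, 0.0], [-0.0, -0.002, -1.0]]
wrist_force: [0.6, 0.1, -0.3]
gripper_width: 0.992
gripper_force: 0.0
```

>>> apply_moves --plan '[{"grip": 1, "offset": [2.5, 3.5, 0], "spin": 0}, {"grip": 1, "offset": [5.5, 6.5, 0], "spin": 0}, {"grip": 1, "offset": [9, 9, 0], "spin": 0}, {"grip": 1, "offset": [12.6, 11, 0], "spin": 0}, {"grip": 1, "offset": [16.2, 13, 0], "spin": 0}]'

```text
time_s: 19.6
tcp_pos: [0.5179, -0.0853, 0.208]
ee_rot: [[0.002, -1.0, 0.001], [-1.0, -0.002, 0.0], [-0.0, -0.001, -1.0]]
wrist_force: [0.3, -0.4, 0.3]
gripper_width: 1.004
gripper_force: 0.0
```

>>> apply_moves --plan '[{"grip": 1, "offset": [4, 2.2, 0], "spin": 0}, {"grip": 1, "offset": [8.4, 4.4, 0], "spin": 0}, {"grip": 1, "offset": [12.8, 6.6, 0], "spin": 0}, {"grip": 1, "offset": [17.2, 8.8, 0], "spin": 0}, {"grip": 1, "offset": [20.5, 10.5, 0], "spin": 0}]'

```text
time_s: 20.1
tcp_pos: [0.4127, -0.2913, 0.2079]
ee_rot: [[-0.0, -1.0, 0.001], [-1.0, 0.0, -0.0], [0.0, -0.001, -1.0]]
wrist_force: [0.8, 0.1, -0.3]
gripper_width: 0.999
gripper_force: 0.0
```

>>> apply_moves --plan '[{"grip": 0.8, "offset": [0.7, 0.3, 0], "spin": 0}, {"grip": 0.8, "offset": [1.3, 0.6, 0], "spin": 0}, {"grip": 0.8, "offset": [1.3, 0.6, 0], "spin": 0}, {"grip": 0.8, "offset": [1.3, 0.6, 0], "spin": 0}]'

```text
time_s: 20.5
tcp_pos: [0.4087, -0.3017, 0.2076]
ee_rot: [[0.002, -1.0, 0.0], [-1.0, -0.002, 0.0], [-0.0, -0.0, -1.0]]
wrist_force: [-0.2, 0.8, 0.9]
gripper_width: 0.817
gripper_force: 0.0
```

>>> apply_moves --plan '[{"grip": 0.8, "offset": [0.1, 0, 4], "spin": 0}, {"grip": 0.8, "offset": [0.1, 0, 8], "spin": 0}, {"grip": 0.8, "offset": [0.1, 0, 11.5], "spin": 0}, {"grip": 0.8, "offset": [0.1, 0, 14], "spin": 0}, {"grip": 0.8, "offset": [0.1, 0, 15], "spin": 0}]'

```text
time_s: 21.0
tcp_pos: [0.4074, -0.3018, 0.0551]
ee_rot: [[0.003, -1.0, -0.005], [-1.0, -0.003, 0.002], [-0.002, 0.005, -1.0]]
wrist_force: [-0.0, 0.0, 0.2]
gripper_width: 0.801
gripper_force: 0.0
```

```bash
python3 - <<'E'
from station import r
from h import *
c=r.capture("side"); s=r.sense(); p=np.array(s["tcp_pos"]); print(p.round(4))
u,v=proj(c,p+[0,0,-.03]).astype(int); print(u,v)
cv2.imwrite("pics/s6.png",cv2.resize(c["img"][v-50:v+50,u-60:u+60],None,fx=5,fy=5,interpolation=2))
E
```

```text
[ 0.4074 -0.302   0.0549]
378 143
```

View pics/s6.png

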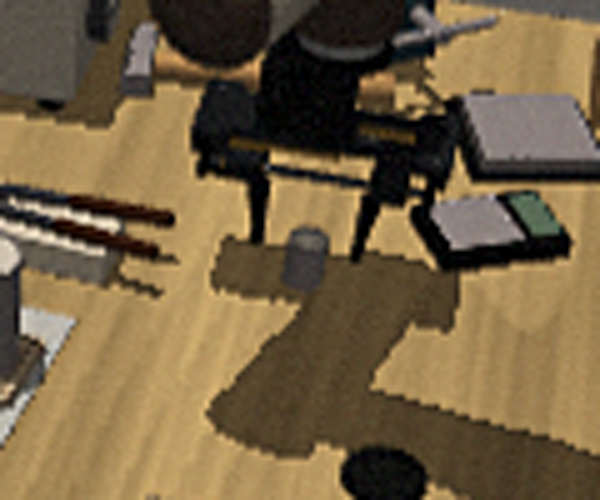

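The S flask at (305,258) sits between the fingertips at (257,240) and (357,258), clear of the scale at (490,230). I'll go down and grip.

>>> apply_moves --plan '[{"grip": 0.8, "offset": [0, 0, 1], "spin": 0}, {"grip": 0.8, "offset": [0, 0, 2], "spin": 0}, {"grip": 0.8, "offset": [0, 0, 2.3], "spin": 0}, {"grip": 0.7, "offset": [0, 0, 2.3], "spin": 0}, {"grip": 0.6, "offset": [0, 0, 2.3], "spin": 0}]'

```text
time_s: 21.55
tcp_pos: [0.4086, -0.3036, 0.035]
ee_rot: [[0.001, -1.0, 0.001], [-1.0, -0.001, -0.0], [0.0, -0.001, -1.0]]
wrist_force: [0.2, -0.3, 0.2]
gripper_width: 0.7
gripper_force: 0.0
```

>>> apply_moves --plan '[{"grip": 0.5, "offset": [0, 0, 0], "spin": 0}, {"grip": 0.4, "offset": [0, 0, 0], "spin": 0}, {"grip": 0.3, "offset": [0, 0, 0], "spin": 0}, {"grip": 0.2, "offset": [0, 0, 0], "spin": 0}, {"grip": 0.2, "offset": [0, 0, 0], "spin": 0}]'

```text
time_s: 22.05
tcp_pos: [0.408, -0.3034, 0.0347]
ee_rot: [[0.001, -1.0, -0.001], [-1.0, -0.001, 0.0], [-0.0, 0.001, -1.0]]
wrist_force: [-1.7, 0.1, 1.4]
gripper_width: 0.364
gripper_force: 30.0
```

>>> apply_moves --plan '[{"grip": 0.2, "offset": [0, 0, 0], "spin": 0}, {"grip": 0.2, "offset": [0, 0, 0], "spin": 0}, {"grip": 0.2, "offset": [0, 0, 0], "spin": 0}]'

```text
time_s: 22.35
tcp_pos: [0.408, -0.3034, 0.0347]
ee_rot: [[0.001, -1.0, -0.001], [-1.0, -0.001, 0.0], [-0.0, 0.001, -1.0]]
wrist_force: [-1.7, 0.5, 4.1]
gripper_width: 0.363
gripper_force: 30.0
```

>>> apply_moves --plan '[{"grip": 0.2, "offset": [0, 0, -1.5], "spin": 0}, {"grip": 0.2, "offset": [0, 0, -4.5], "spin": 0}, {"grip": 0.2, "offset": [0, 0, -8], "spin": 0}, {"grip": 0.2, "offset": [0, 0, -11.5], "spin": 0}, {"grip": 0.2, "offset": [0, 0, -14], "spin": 0}]'

```text
time_s: 22.85
tcp_pos: [0.4091, -0.3036, 0.1765]
ee_rot: [[0.001, -1.0, 0.003], [-1.0, -0.001, -0.001], [0.001, -0.003, -1.0]]
wrist_force: [0.6, -0.1, -1.8]
gripper_width: 0.36
gripper_force: 30.0
```

>>> apply_moves --plan '[{"grip": 0.2, "offset": [-2, -0.7, -1], "spin": 0}, {"grip": 0.2, "offset": [-5, -1.7, -1.5], "spin": 0}, {"grip": 0.2, "offset": [-8.5, -2.9, -1.5], "spin": 0}, {"grip": 0.2, "offset": [-12, -4.1, -1.5], "spin": 0}, {"grip": 0.2, "offset": [-15.5, -5.3, -1.5], "spin": 0}]'

```text
time_s: 23.35
tcp_pos: [0.4614, -0.1468, 0.1892]
ee_rot: [[0.0, -1.0, 0.001], [-1.0, -0.0, 0.001], [-0.001, -0.001, -1.0]]
wrist_force: [0.3, -0.0, -0.7]
gripper_width: 0.356
gripper_force: 30.0
```

>>> apply_moves --plan '[{"grip": 0.2, "offset": [-3.5, -1.2, 0], "spin": 0}, {"grip": 0.2, "offset": [-7, -2.4, 0], "spin": 0}, {"grip": 0.2, "offset": [-10.5, -3.7, 0], "spin": 0}, {"grip": 0.2, "offset": [-14, -5.5, 0], "spin": 0}, {"grip": 0.2, "offset": [-17, -8, 0], "spin": 0}]'

```text
time_s: 23.85
tcp_pos: [0.5408, 0.0238, 0.1892]
ee_rot: [[0.002, -1.0, -0.0], [-1.0, -0.002, 0.001], [-0.001, 0.0, -1.0]]
wrist_force: [1.3, -0.8, -1.1]
gripper_width: 0.358
gripper_force: 30.0
```

>>> apply_moves --plan '[{"grip": 0.2, "offset": [-3, -2.6, 0], "spin": 0}, {"grip": 0.2, "offset": [-6, -5.2, 0], "spin": 0}, {"grip": 0.2, "offset": [-9, -7.8, 0], "spin": 0}, {"grip": 0.2, "offset": [-12, -10.4, 0], "spin": 0}, {"grip": 0.2, "offset": [-13.9, -12.1, 0], "spin": 0}]'

```text
time_s: 24.35
tcp_pos: [0.6631, 0.1633, 0.188]
ee_rot: [[0.002, -1.0, -0.0], [-1.0, -0.002, 0.001], [-0.001, 0.0, -1.0]]
wrist_force: [0.4, -1.0, -1.1]
gripper_width: 0.363
gripper_force: 30.0
```

>>> apply_moves --plan '[{"grip": 0.2, "offset": [0, 0, 2.5], "spin": 0}, {"grip": 0.2, "offset": [0, 0, 5], "spin": 0}, {"grip": 0.2, "offset": [0, 0, 7.5], "spin": 0}, {"grip": 0.2, "offset": [0, 0, 10], "spin": 0}, {"grip": 0.2, "offset": [0, 0, 11], "spin": 0}]'

```text
time_s: 24.85
tcp_pos: [0.6599, 0.1604, 0.0755]
ee_rot: [[0.0, -1.0, -0.006], [-1.0, -0.0, -0.002], [0.002, 0.006, -1.0]]
wrist_force: [-1.3, 0.1, -1.1]
gripper_width: 0.356
gripper_force: 30.0
```

```bash
python3 - <<'E'
from station import r
from h import *
c=r.capture("side"); s=r.sense(); p=np.array(s["tcp_pos"]); print(p.round(4),s["gripper_force"])
u,v=proj(c,p+[0,0,-.04]).astype(int); print(u,v)
cv2.imwrite("pics/s7.png",cv2.resize(c["img"][v-50:v+50,u-60:u+60],None,fx=5,fy=5,interpolation=2))
E
```

```text
[0.6598 0.1603 0.0751] 29.99920172151178
276 212
```

View pics/s7.png

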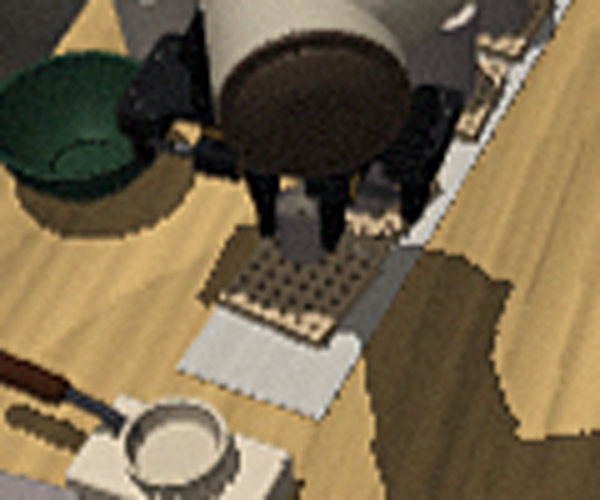

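S at (300,225) hangs about 27 mm above T1, centred in the jaws and clear of the bowl. I'll lower it.

>>> apply_moves --plan '[{"grip": 0.2, "offset": [0, 0, 0.8], "spin": 0}, {"grip": 0.2, "offset": [0, 0, 1.6], "spin": 0}, {"grip": 0.2, "offset": [0, 0, 2.2], "spin": 0}, {"grip": 0.2, "offset": [0, 0, 2.5], "spin": 0}, {"grip": 0.2, "offset": [0, 0, 2.5], "spin": 0}]'

```text
time_s: 25.4
tcp_pos: [0.6616, 0.1608, 0.0544]
ee_rot: [[0.001, -1.0, -0.0], [-1.0, -0.001, -0.0], [0.0, 0.0, -1.0]]
wrist_force: [-0.8, -0.0, -1.1]
gripper_width: 0.359
gripper_force: 30.0
```

>>> apply_moves --plan '[{"grip": 0.2, "offset": [0, 0, 0.1], "spin": 0}, {"grip": 0.2, "offset": [0, 0, 0.2], "spin": 0}, {"grip": 0.2, "offset": [0, 0, 0.2], "spin": 0}]'

```text
time_s: 25.7
tcp_pos: [0.6618, 0.1609, 0.0527]
ee_rot: [[0.001, -1.0, 0.0], [-1.0, -0.001, 0.0], [-0.0, -0.0, -1.0]]
wrist_force: [0.7, -0.2, -1.4]
gripper_width: 0.359
gripper_force: 30.0
```

>>> apply_moves --plan '[{"grip": 0.2, "offset": [0, 0, 0.15], "spin": 0}, {"grip": 0.2, "offset": [0, 0, 0.3], "spin": 0}, {"grip": 0.2, "offset": [0, 0, 0.35], "spin": 0}, {"grip": 0.2, "offset": [0, 0, 0.35], "spin": 0}]'

```text
time_s: 26.1
tcp_pos: [0.6617, 0.1609, 0.0489]
ee_rot: [[0.001, -1.0, -0.0], [-1.0, -0.001, -0.0], [0.0, 0.0, -1.0]]
wrist_force: [-0.5, -0.8, -0.6]
gripper_width: 0.357
gripper_force: 30.0
```

>>> apply_moves --plan '[{"grip": 0.2, "offset": [0, 0, 0.1], "spin": 0}, {"grip": 0.2, "offset": [0, 0, 0.1], "spin": 0}]'

```text
time_s: 26.3
tcp_pos: [0.6618, 0.1609, 0.0488]
ee_rot: [[0.001, -1.0, 0.0], [-1.0, -0.001, -0.0], [0.0, -0.0, -1.0]]
wrist_force: [-1.8, 0.3, 2.8]
gripper_width: 0.362
gripper_force: 30.0
```

It's down. I'll release, rise and back away.

>>> apply_moves --plan '[{"grip": 0.4, "offset": [0, 0, 0], "spin": 0}, {"grip": 0.5, "offset": [0, 0, 0], "spin": 0}, {"grip": 0.7, "offset": [0, 0, 0], "spin": 0}, {"grip": 0.8, "offset": [0, 0, 0], "spin": 0}, {"grip": 0.8, "offset": [0, 0, 0], "spin": 0}]'

```text
time_s: 26.8
tcp_pos: [0.6618, 0.1609, 0.0479]
ee_rot: [[0.001, -1.0, -0.0], [-1.0, -0.001, -0.0], [0.0, 0.0, -1.0]]
wrist_force: [0.1, -0.8, 0.7]
gripper_width: 0.677
gripper_force: 0.0
```

>>> apply_moves --plan '[{"grip": 0.8, "offset": [0, 0, -2], "spin": 0}, {"grip": 0.8, "offset": [0, 0, -5], "spin": 0}, {"grip": 0.8, "offset": [0, 0, -9], "spin": 0}, {"grip": 0.8, "offset": [0, 0, -13], "spin": 0}, {"grip": 0.8, "offset": [0, 0, -16], "spin": 0}]'

```text
time_s: 27.3
tcp_pos: [0.6624, 0.161, 0.2112]
ee_rot: [[0.001, -1.0, 0.003], [-1.0, -0.001, 0.001], [-0.001, -0.003, -1.0]]
wrist_force: [-0.5, 1.0, -0.0]
gripper_width: 0.796
gripper_force: 0.0
```

>>> apply_moves --plan '[{"grip": 0.8, "offset": [0, 4, 0], "spin": 0}, {"grip": 0.8, "offset": [0, 8, 0], "spin": 0}, {"grip": 0.8, "offset": [0, 12, 0], "spin": 0}, {"grip": 0.8, "offset": [0, 16, 0], "spin": 0}, {"grip": 0.8, "offset": [0, 20, 0], "spin": 0}]'

```text
time_s: 27.8
tcp_pos: [0.4602, 0.1604, 0.208]
ee_rot: [[0.001, -1.0, 0.0], [-1.0, -0.001, 0.0], [-0.0, -0.0, -1.0]]
wrist_force: [0.2, 0.8, 0.4]
gripper_width: 0.802
gripper_force: 0.0
```

>>> apply_moves --plan '[{"grip": 0.8, "offset": [-4, 2, 0], "spin": 0}, {"grip": 0.8, "offset": [-8, 4, 0], "spin": 0}, {"grip": 0.8, "offset": [-12, 6, 0], "spin": 0}, {"grip": 0.8, "offset": [-12, 6, 0], "spin": 0}, {"grip": 0.8, "offset": [-12, 6, 0], "spin": 0}]'

```text
time_s: 28.3
tcp_pos: [0.401, 0.2814, 0.2081]
ee_rot: [[0.003, -1.0, -0.0], [-1.0, -0.003, 0.0], [-0.0, 0.0, -1.0]]
wrist_force: [-0.2, -0.2, -0.3]
gripper_width: 0.799
gripper_force: 0.0
```

```bash
python3 - <<'E'
from station import r
from h import *
c=r.capture("top"); s=r.sense(); print(np.round(s["tcp_pos"],3))
W=cloud(c)
for n,t,h in(("XL",(.622,-.1264),.108),("L",(.6309,-.0352),.09),("M",(.6491,.0781),.072),("S",(.6631,.1612),.054)):
    m=(np.hypot(W[...,0]-t[0],W[...,1]-t[1])<.045)&(abs(W[...,2]-h)<.012)
    p=W[m][:,:2]; (x,y),q=cv2.minEnclosingCircle((p*1e3).astype(np.float32)); print(n,(np.array([x,y])-np.array(t)*1e3).round(1),"r",round(q,1),"z",np.median(W[m][:,2]).round(3))
cv2.imwrite("pics/t8.png",cv2.resize(c["img"][155:295,200:460],None,fx=3,fy=3,interpolation=2))
E
```

```text
[0.401 0.281 0.208]
XL [2.1 0.8] r 30.9 z 0.106
L [2.1 1.4] r 26.0 z 0.088
M [1.9 1.7] r 20.6 z 0.069
S [ 0.4 -1.7] r 15.6 z 0.052
```

View pics/t8.png

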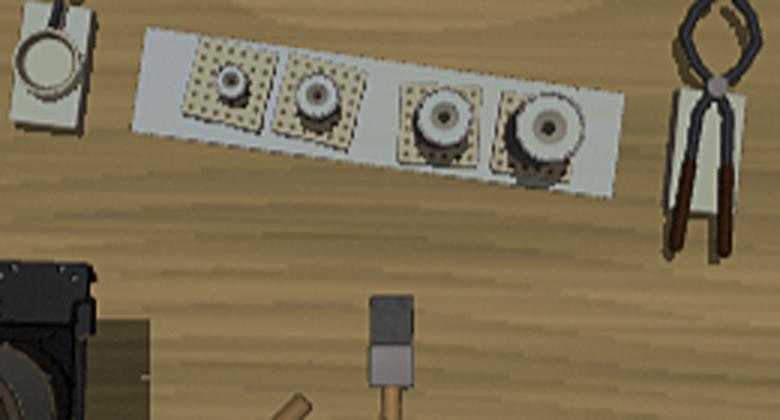

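All four flasks stand upright within about 3 mm of their tile centres: S at (232,83), M at (318,97), L at (443,117), and XL at (548,128) next to the tongs.

```bash
python3 -c "
from station import r
print(r.finish_job())"
```

```text
the job is handed in; nothing more can be done
None
```

The job is handed in: all four flasks stand upright and released, within about 3 mm of their tile centres, largest next to the tongs and smallest farthest away (the hand-in returned no verdict).

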